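# Find the unlocked lid of the bench outlet box and open it

### The arm

A 6-joint arm with a two-finger parallel gripper is mounted at the origin on the work surface. World frame = base frame: x ahead of the robot, y to its left, z up, the work surface at z = 0. Lengths are in m, angles in rad, forces in N, time in s.
With the tool pointing down it reaches from about 0.35 to 0.85 m from the base axis. Payload 8.1 kg.
Tool frame: the origin (TCP) lies on the mounting face of the last link; the fingertips stand 186 mm ahead of it and the grasp point (between the pads) lies 167 mm ahead of it; y points along the fingers, x is the direction in which the jaws open and shut, and the axes are right-handed (so a half turn about y gives the same grasp; the last joint's range is limited). The gripper opens to 93 mm and grips with 3 to 60 N. Pads are 15 mm wide; open, the fingers measure 128 mm over their backs; the gripper's body (75 mm by 188 mm) begins 65 mm behind the grasp point.
Start: joints at [1.217, 0.13, 1.488, -0, 1.523, -0.085], TCP at [0.159, 0.578, 0.405] pointing down, gripper open.
Joint ranges: [-2.96, 2.96], [-0.89, 2.26], [0.02, 2.5], [-1.34, 4.48], [0, 2.73], [-2.66, 2.66]. Speed limits (rad/s): [2.39, 2.39, 2.79, 3.14, 3.14, 3.14].

### API

Orientations are given as a rotation vector (axis times angle).
In Python, from plant import robot, imaging gives the robot as it stands.
- The arm moves only by the shell command python3 -m inch 'ROWS' [OPENING] [FORCE]. ROWS is JSON, a list of rows, each an object of numbers: "x", "y", "z": the shift along the tool's x, y, z in mm; "twist": the turn about the tool's y in rad. In form: [{"x": .., "y": .., "z": .., "twist": ..}, ...]. A call has 1 to 12 rows; each row shifts and turns the commanded pose from where the row before left it, along the tool's axes as they then stand; what a row does not reach is not made up. A row lasts 1/10 s, in which the tool goes at most 50 mm and 8.59 degrees, less where a joint would pass 70% of its speed; a pose out of reach is approached as far as the arm can. A call with a gripper value outside its range is refused whole. OPENING is the gripper command: -1 is shut, 1 is fully open, values between are in proportion, set as the call begins (- or left out, the last holds). The fingers move at their own pace and stop on an object; FORCE is the grip in N (left out, the last holds). Time passes only in rows, so rows that do not move let the fingers close. It gives the time, the measured TCP pose, the force and the opening at its end, in the units of the state.
- robot.read_state(): the state, without advancing time (a new reading comes with each control period).
- imaging.read_camera(name): name is "scene" or "side" or "wrist"; returns a dict with "color" (480x640x3 uint8, red, green, blue), "depth" (480x640 float32, m along the optical axis (not along the pixel's ray), 0 where there is no reading), "fx", "fy", "cx", "cy" (pixels), "rvec" (rotation vector, rad) and "tvec" (3), from world to camera coordinates, as OpenCV has them; the wrist camera has in their place "tool_from_camera" (4x4, takes a point from camera to tool coordinates, whose origin is the TCP and whose axes are the tool frame's). Camera axes: x right, y down, z forward; pixel columns grow to the right and rows downward; lengths in m; the calibration is good to about 2 mm. A picture is of the moment at which its call begins: read the wrist's pose just before it.
- robot.close_job(): hands the job in, once; it reports no verdict.
The state is a dict: "t": time; "q": joint angles; "dq": joint speeds; "joint_torque": joint torques, N m; "tool_pos": TCP position; "orientation": TCP orientation; "force": force on the tool from outside, world axes, zero at the start; "wrist_torque": the same for the moment, N m; "opening": finger opening in m.
Only numpy, scipy, OpenCV 4.12 (cv2) and the standard library are available. Lean on these libraries where they do the work, as an engineer would, in place of code of your own. Each camera call takes 0.05 s, during which the arm holds its last target.

### The job

The outlet box on the bench has four identical tip-up lids, and only one of them is unlocked; nothing shows which. Press lightly with the fingertips on the ribbed strip at the back of one lid after another until you find the one that rocks, then push that lid up until it stands fully open, leaning back against its stop, and take the hand away. Do it by pressing and pushing only, without gripping the lid between the fingers; do not force the locked lids, and leave everything else on and around the box where it is.

Things in the scene. Friction and masses are not known exactly. Their poses are not given: they have to be found in the camera images.
- outlet_box: Dark grey bench outlet box, fixed, 186 (x) x 420 (y) x 75 mm high. Origin at the centre of its underside; x points to its back (away from the robot), y to the robot's left. Flush in its top are four identical aluminium lids at y = +150, +50, -50, -150 mm, from x = -57 to +53 mm, with 12 mm bars between them, a solid front deck 34 mm deep and a rear deck 38 mm deep. Three are locked by hidden bolts.
- lid_a (a joint): Tip angle (rad) of the lid that is leftmost as seen from the robot (+y end): 0 shut, grows as its back end sinks and its front end rises, 1.57 upright, 1.75 on its stop, leaning slightly back. If free, 2 to 4 N on the ribbed strip tips it, and its lightly stiff pivot keeps it where it is left. If locked, it gives only about 1 mm per 10 N. Which lid is free varies.
- lid_a_press (a point): Middle of the ribbed strip on top of the lid lid_a: 24 mm behind the pivot, 18 mm from the back edge. The strip is 42 (x) x 84 (y) mm; below it the well is free to 35 mm deep. Moves with the lid.
- lid_a_front (a point): Middle of the front edge of the lid lid_a, on its top face. Moves with the lid and rises as it tips. The lid is 110 mm front to back, 84 mm wide, 5 mm thick, 0.12 kg; it tips on a cross pivot (along the box's y) at its underside, 68 mm behind this edge, 70 mm above the bench.
- lid_b (a joint): Tip angle (rad) of the lid that is second from the left: 0 shut, grows as its back end sinks and its front end rises, 1.57 upright, 1.75 on its stop, leaning slightly back. If free, 2 to 4 N on the ribbed strip tips it, and its lightly stiff pivot keeps it where it is left. If locked, it gives only about 1 mm per 10 N. Which lid is free varies.
- lid_b_press (a point): Middle of the ribbed strip on top of the lid lid_b: 24 mm behind the pivot, 18 mm from the back edge. The strip is 42 (x) x 84 (y) mm; below it the well is free to 35 mm deep. Moves with the lid.
- lid_b_front (a point): Middle of the front edge of the lid lid_b, on its top face. Moves with the lid and rises as it tips. The lid is 110 mm front to back, 84 mm wide, 5 mm thick, 0.12 kg; it tips on a cross pivot (along the box's y) at its underside, 68 mm behind this edge, 70 mm above the bench.
- lid_c (a joint): Tip angle (rad) of the lid that is third from the left: 0 shut, grows as its back end sinks and its front end rises, 1.57 upright, 1.75 on its stop, leaning slightly back. If free, 2 to 4 N on the ribbed strip tips it, and its lightly stiff pivot keeps it where it is left. If locked, it gives only about 1 mm per 10 N. Which lid is free varies.
- lid_c_press (a point): Middle of the ribbed strip on top of the lid lid_c: 24 mm behind the pivot, 18 mm from the back edge. The strip is 42 (x) x 84 (y) mm; below it the well is free to 35 mm deep. Moves with the lid.
- lid_c_front (a point): Middle of the front edge of the lid lid_c, on its top face. Moves with the lid and rises as it tips. The lid is 110 mm front to back, 84 mm wide, 5 mm thick, 0.12 kg; it tips on a cross pivot (along the box's y) at its underside, 68 mm behind this edge, 70 mm above the bench.
- lid_d (a joint): Tip angle (rad) of the lid that is rightmost (-y end): 0 shut, grows as its back end sinks and its front end rises, 1.57 upright, 1.75 on its stop, leaning slightly back. If free, 2 to 4 N on the ribbed strip tips it, and its lightly stiff pivot keeps it where it is left. If locked, it gives only about 1 mm per 10 N. Which lid is free varies.
- lid_d_press (a point): Middle of the ribbed strip on top of the lid lid_d: 24 mm behind the pivot, 18 mm from the back edge. The strip is 42 (x) x 84 (y) mm; below it the well is free to 35 mm deep. Moves with the lid.
- lid_d_front (a point): Middle of the front edge of the lid lid_d, on its top face. Moves with the lid and rises as it tips. The lid is 110 mm front to back, 84 mm wide, 5 mm thick, 0.12 kg; it tips on a cross pivot (along the box's y) at its underside, 68 mm behind this edge, 70 mm above the bench.
- cell: Battery cell standing on the front deck of the outlet box, by the bar between the two lids on the right; white and brass, 25 mm across, 46 mm high. Origin at the centre of its underside. To be left alone.
- adapter: Small black plug adapter standing on the rear deck of the outlet box, by the bar between the two lids on the left; 19 x 24 mm, 32 mm high. Origin at the centre of its underside. To be left alone.
- multimeter: Handheld multimeter lying on the bench to the left of the box; 88 x 180 mm, 42 mm high. Origin at the centre of its underside. To be left alone.
- screwdriver: Screwdriver, 200 mm long, lying on the bench in front of the box, on the right. Origin at the centre of its underside. To be left alone.
- spool: Solder spool standing on the bench in front of the box, on the left; 60 mm across, 42 mm high. Origin at the centre of its underside. To be left alone.
- bottle: White bottle standing on the right; 60 mm across, 130 mm high. Origin at the centre of its underside. To be left alone.
- carton: White carton on the left; 100 x 140 mm, 75 mm high. Origin at the centre of its underside. To be left alone.
- parts_tray: Open grey tray of small parts on the right; 120 x 170 mm, 35 mm high. Origin at the centre of its underside. To be left alone.

How it is judged:
On the way, in this order (a step that is already met when the one before it is completed fails the run):
1. one lid rocks under the press (value of joint any of lid_a, lid_b, lid_c, lid_d above 0.25 rad), for 0.05 s.
2. that lid has been pushed fully open (value of joint any of lid_a, lid_b, lid_c, lid_d above 1.6 rad), for 0.2 s.
At the end, for the whole second after the job is handed in: One lid stands open at 1.6 rad or more (the stop is at 1.75) and is at rest, the other three are shut (under 0.1 rad), and every other thing is within 20 mm of where it stood (((value of joint lid_a above 1.6 rad and velocity of joint lid_a between -0.1 and 0.1 rad/s and value of joint each of lid_b, lid_c, lid_d below 0.1 rad) or (value of joint lid_b above 1.6 rad and velocity of joint lid_b between -0.1 and 0.1 rad/s and value of joint each of lid_a, lid_c, lid_d below 0.1 rad) or (value of joint lid_c above 1.6 rad and velocity of joint lid_c between -0.1 and 0.1 rad/s and value of joint each of lid_a, lid_b, lid_d below 0.1 rad) or (value of joint lid_d above 1.6 rad and velocity of joint lid_d between -0.1 and 0.1 rad/s and value of joint each of lid_a, lid_b, lid_c below 0.1 rad)) and distance of each of cell, adapter, multimeter, screwdriver, spool, bottle, carton, parts_tray from where it was at the start of the episode below 0.02 m); the robot touches nothing.
It fails at once if a locked lid was forced (more than 60 N from the robot on a lid that is not tipping) ((value of joint lid_a below 0.2 rad and contact force between the arm and lid_a above 60 N) or (value of joint lid_a below 0.2 rad and contact force between the fingers and lid_a above 60 N) or (value of joint lid_b below 0.2 rad and contact force between the arm and lid_b above 60 N) or (value of joint lid_b below 0.2 rad and contact force between the fingers and lid_b above 60 N) or (value of joint lid_c below 0.2 rad and contact force between the arm and lid_c above 60 N) or (value of joint lid_c below 0.2 rad and contact force between the fingers and lid_c above 60 N) or (value of joint lid_d below 0.2 rad and contact force between the arm and lid_d above 60 N) or (value of joint lid_d below 0.2 rad and contact force between the fingers and lid_d above 60 N)).
It fails at once if a lid was gripped between the fingers (more than 12 N on its top face and its back at once) ((contact force between the fingers and lid_a_c0 above 12 N and contact force between the fingers and lid_a_c1 above 12 N) or (contact force between the fingers and lid_b_c0 above 12 N and contact force between the fingers and lid_b_c1 above 12 N) or (contact force between the fingers and lid_c_c0 above 12 N and contact force between the fingers and lid_c_c1 above 12 N) or (contact force between the fingers and lid_d_c0 above 12 N and contact force between the fingers and lid_d_c1 above 12 N)).
It fails at once if another thing was moved or lifted by more than 20 mm, or tipped over (distance of any of cell, adapter, multimeter, screwdriver, spool, bottle, carton, parts_tray from where it was at the start of the episode above 0.02 m or angle between any of cell, adapter, multimeter, spool, bottle, carton, parts_tray's own z axis and vertical above 0.4 rad).
It also fails if it takes over 48 s, if anything falls off the work surface, if the arm or the gripper's body presses on something with over 40 N, if the wrist force passes 120 N, or if a joint passes its speed limit or range.

## Working session

There is one attempt and no reset: what is moved stays moved. The work goes in short steps, Python scripts to look and compute and a shell command to move; the robot and the scene stay as the last step left them, time stands still between calls to the robot, and variables do not carry over. Pictures are saved under pics/ and viewed, and the job is handed in when it is done.

```bash
ls; mkdir -p pics
cat > h.py <<'E'
import numpy as np, cv2
from plant import robot, imaging
from scipy.spatial.transform import Rotation as R
def snap(name,fn):
    s=robot.read_state(); c=imaging.read_camera(name)
    cv2.imwrite('pics/'+fn+'.png',c['color'][:,:,::-1])
    if 'tool_from_camera' in c:
        T=np.eye(4);T[:3,:3]=R.from_rotvec(s['orientation']).as_matrix();T[:3,3]=s['tool_pos'];M=T@np.array(c['tool_from_camera'])
    else:
        W=np.eye(4);W[:3,:3]=R.from_rotvec(np.ravel(c['rvec'])).as_matrix();W[:3,3]=np.ravel(c['tvec']);M=np.linalg.inv(W)
    c['M']=M; np.save('pics/'+fn+'.npy',c,allow_pickle=True); return c
def onplane(c,u,v,z):
    d=c['M'][:3,:3]@np.array([(u-c['cx'])/c['fx'],(v-c['cy'])/c['fy'],1]);o=c['M'][:3,3]
    return o+d*(z-o[2])/d[2]
def cloud(c):
    v,u=np.mgrid[:480,:640];d=c['depth']
    P=np.stack([(u-c['cx'])/c['fx']*d,(v-c['cy'])/c['fy']*d,d],-1)
    return P@c['M'][:3,:3].T+c['M'][:3,3]
E
python3 - <<'E'
from h import *
for n in('scene','side','wrist'):
    c=snap(n,n+'0'); print(n,c['M'].round(3).tolist())
s=robot.read_state();print(s)
print(R.from_rotvec(s['orientation']).as_matrix().round(3))
E
```

```text
pics
scene [[0.752, 0.444, -0.488, 1.113], [0.66, -0.513, 0.55, -0.679], [-0.006, -0.735, -0.678, 0.888], [0.0, 0.0, 0.0, 1.0]]
side [[0.897, -0.268, 0.352, -0.069], [-0.443, -0.556, 0.703, -1.172], [0.007, -0.787, -0.617, 1.1], [0.0, 0.0, 0.0, 1.0]]
wrist [[0.266, 0.931, 0.252, 0.089], [0.964, -0.257, -0.069, 0.598], [-0.0, 0.261, -0.965, 0.384], [0.0, 0.0, 0.0, 1.0]]
{'t': 0.15, 'q': array([ 1.21657196e+00,  1.30989157e-01,  1.48902074e+00, -9.23557130e-06,
        1.52304993e+00, -8.53841730e-02]), 'dq': array([-0.00083039, -0.00277576, -0.00252169, -0.00011529,  0.00192349,
       -0.00049328]), 'joint_torque': array([ 3.22214000e-04, -5.60477650e+01, -4.92333949e+01,  7.67884729e-02,
        3.06703267e-02, -8.17470686e-05]), 'tool_pos': array([0.15927569, 0.57828431, 0.40393198]), 'orientation': array([-1.32527665, -1.00799763,  1.01005201]), 'force': array([ 0.02410444, -0.23825954,  0.91824886]), 'wrist_torque': array([ 0.02689258, -0.0317616 , -0.04226475]), 'opening': 0.09319007509673151}
[[ 0.266 -0.001 -0.964]
 [ 0.964 -0.001  0.266]
 [-0.001 -1.     0.   ]]
```

View images.

View pics/scene0.png

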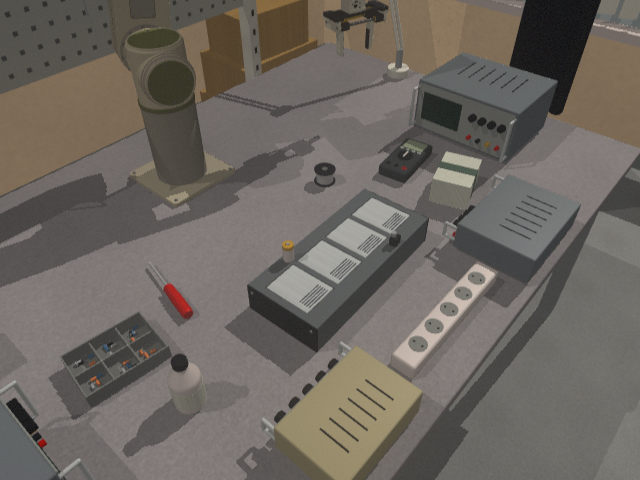

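View pics/side0.png

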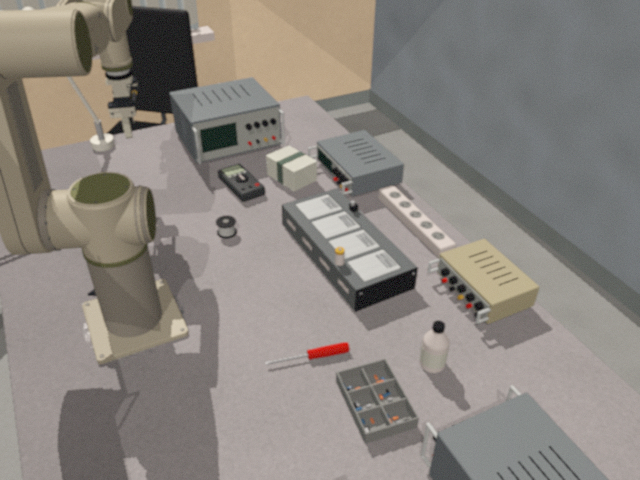

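View pics/wrist0.png

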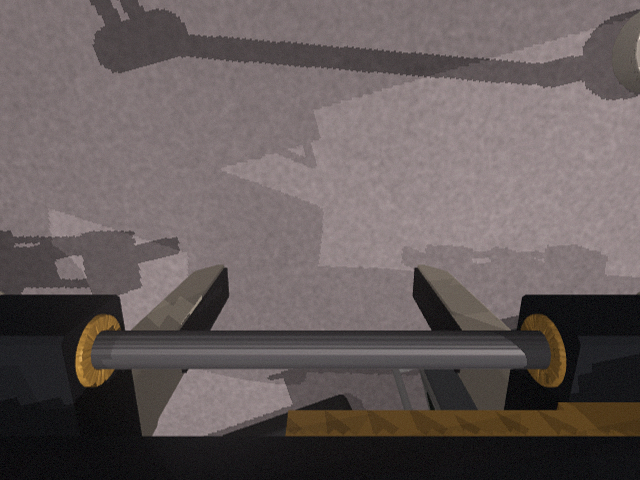

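```bash
cat > m.py <<'E'
from h import *
for n,roi in(('scene0',(250,185,440,350)),('side0',(270,180,425,310))):
    c=np.load('pics/'+n+'.npy',allow_pickle=True).item()
    g=c['color'].astype(int); m=(g.min(-1)>150)&(g.max(-1)-g.min(-1)<30)
    mm=np.zeros((480,640),np.uint8);x0,y0,x1,y1=roi;mm[y0:y1,x0:x1]=m[y0:y1,x0:x1]*255
    mm=cv2.morphologyEx(mm,cv2.MORPH_CLOSE,np.ones((3,3)))
    P=cloud(c)
    cs,_=cv2.findContours(mm,cv2.RETR_EXTERNAL,cv2.CHAIN_APPROX_NONE)
    for k in cs:
        if cv2.contourArea(k)<150: continue
        Q=np.array([onplane(c,u,v,.075)[:2] for u,v in k[:,0].astype(float)])
        r=cv2.minAreaRect(Q.astype(np.float32)*1000)
        msk=cv2.drawContours(np.zeros_like(mm),[k],-1,255,-1)
        z=P[...,2][(msk>0)&(c['depth']>0)]
        px=cv2.minAreaRect(k)[0]
        print(n,np.round(px,1),'ctr',np.round(r[0],1),'size',np.round(r[1],1),'ang',round(r[2],1),'zmed',np.median(z).round(4))
E
python3 m.py
```

```text
scene0 [426.8 334.2] ctr [860.5 -73.3] size [ 47.3 147. ] ang 0.1 zmed 0.0398
scene0 [299.6 287.8] ctr [ 597.7 -152.7] size [107.1  81.2] ang 2.3 zmed 0.0752
scene0 [330.  261.6] ctr [593.6 -52.9] size [106.8  80.9] ang 2.3 zmed 0.075
scene0 [356.3 236.8] ctr [589.6  46.8] size [106.5  80.5] ang 2.4 zmed 0.075
scene0 [380.5 214.5] ctr [585.7 146.9] size [106.8  79.6] ang 2.3 zmed 0.0751
side0 [373.6 264.7] ctr [ 598.8 -150.2] size [113.8  88.7] ang 2.4 zmed 0.0758
side0 [406.7 248.5] ctr [ 712.5 -132.6] size [382.5  92.2] ang 82.5 zmed 0.001
side0 [336. 226.] ctr [590.1  50.1] size [113.8 289.6] ang 2.5 zmed 0.0758
side0 [411.5 202.6] ctr [844.2  27.2] size [252.6 109.8] ang 89.3 zmed 0.0397
side0 [309.5 244.5] ctr [488.2  37.6] size [582.3 187.9] ang 67.4 zmed 0.0006
```

```bash
python3 -m inch '[{"twist":-0.1},{"twist":-0.1},{"twist":-0.109},{"x":-20,"z":-20},{"x":-25,"z":-25},{"x":-25,"z":-25},{"x":-25,"z":-25},{"x":-25,"z":-25},{"x":-25,"z":-25},{"x":-25,"z":-25},{"x":-25,"z":-25},{"x":0}]' -1 20
cat > st.py <<'E'
from h import *
s=robot.read_state();M=R.from_rotvec(s['orientation']).as_matrix()
p=s['tool_pos'];tip=(p+.186*M[:,1])*1000
yaw=np.degrees(np.arctan2(M[1,0],M[0,0]))
cen=np.array([592,-2.7]);a=np.radians(2.3);d=tip[:2]-cen
bx=d[0]*np.cos(a)+d[1]*np.sin(a)-2;by=-d[0]*np.sin(a)+d[1]*np.cos(a)
print('t',round(s['t'],2),'tip',tip.round(1),'yaw',yaw.round(2),'box xy',round(bx,1),round(by,1),'F',np.round(s['force'],1),'open',round(s['opening'],4),'down',M[:,1].round(3))
E
python3 st.py
```

```text
t 0.15 tip [159.2 578.  217.9] yaw 74.6 box xy -411.2 597.6 F [ 0.  -0.2  0.9] open 0.0932 down [-0.001 -0.001 -1.   ]$[0]: bad value
```

```bash
python3 -m inch '[{"x":0,"y":0,"z":0,"twist":-0.1},{"x":0,"y":0,"z":0,"twist":-0.1},{"x":0,"y":0,"z":0,"twist":-0.109},{"x":-20,"y":0,"z":-20,"twist":0},{"x":-25,"y":0,"z":-25,"twist":0},{"x":-25,"y":0,"z":-25,"twist":0},{"x":-25,"y":0,"z":-25,"twist":0},{"x":-25,"y":0,"z":-25,"twist":0},{"x":-25,"y":0,"z":-25,"twist":0},{"x":-25,"y":0,"z":-25,"twist":0},{"x":-25,"y":0,"z":-25,"twist":0},{"x":0,"y":0,"z":0,"twist":0}]' -1 20
python3 st.py
```

```text
t: 1.35
tool_pos: [0.3644, 0.389, 0.4044]
orientation: [-1.193, -1.236, 1.237]
force: [-0.7, 0.1, -0.8]
opening: 0.0028
t 1.35 tip [364.5 388.7 218.4] yaw 92.08 box xy -213.6 400.2 F [-0.7  0.1 -0.8] open 0.0028 down [ 0.001 -0.001 -1.   ]
```

```bash
python3 -m inch '[{"x":-25,"y":0,"z":-25,"twist":0},{"x":-25,"y":0,"z":-25,"twist":0},{"x":-25,"y":0,"z":-25,"twist":0},{"x":-25,"y":0,"z":-25,"twist":0},{"x":-25,"y":0,"z":-25,"twist":0},{"x":-25,"y":0,"z":-25,"twist":0},{"x":-25,"y":0,"z":-25,"twist":0},{"x":-25,"y":0,"z":-25,"twist":0},{"x":-25,"y":0,"z":-25,"twist":0},{"x":-25,"y":0,"z":-24,"twist":0},{"x":0,"y":0,"z":0,"twist":0},{"x":0,"y":0,"z":0,"twist":0}]'
python3 st.py; python3 -c "
from h import *
snap('wrist','w1');snap('scene','s1')"
```

```text
t: 2.55
tool_pos: [0.6209, 0.1518, 0.404]
orientation: [-1.189, -1.237, 1.238]
force: [0.1, -0.4, 0.5]
opening: 0.0007
t 2.55 tip [620.6 151.8 218. ] yaw 92.24 box xy 32.8 153.3 F [ 0.1 -0.4  0.5] open 0.0007 down [-0.001  0.    -1.   ]
```

View pics/w1.png

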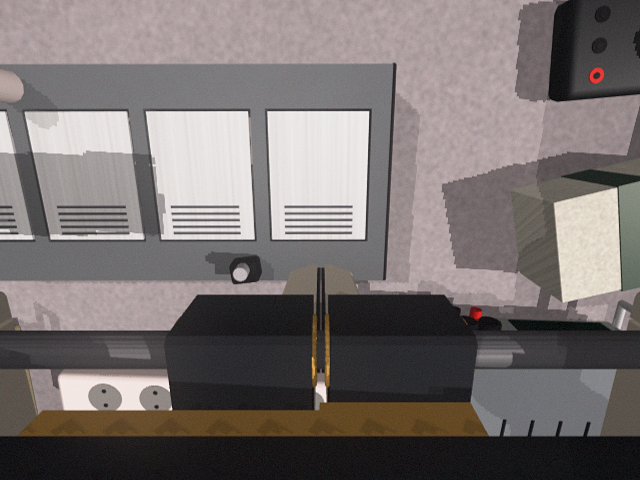

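View pics/s1.png

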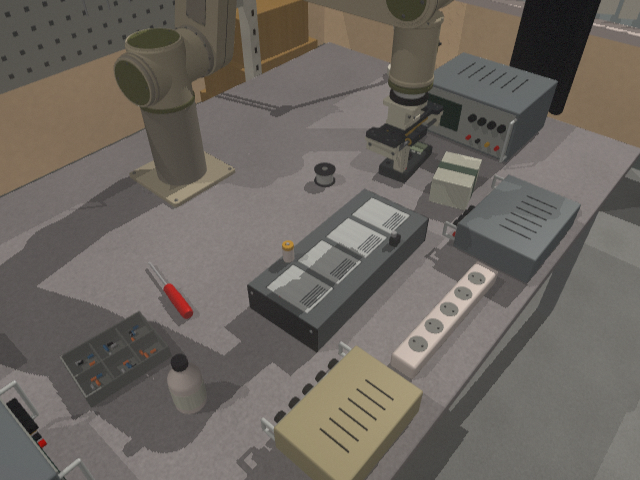

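Run:
```python
from h import *
c=np.load('pics/w1.npy',allow_pickle=True).item()
# lid corners a (267,110),(369,110),(371,241),(271,240); b
for u,v in[(267,110),(369,110),(371,241),(271,240),(146,110),(249,110),(255,240),(160,240)]:
    print(u,v,onplane(c,u,v,.075).round(4))
print('adapter top',onplane(c,240,272,.107), 'cell',)
c=np.load('pics/s1.npy',allow_pickle=True).item()
W=np.linalg.inv(c['M']);p=W[:3,:3]@np.array([.6206,.1518,.218])+W[:3,3];print(p[0]/p[2]*c['fx']+c['cx'],p[1]/p[2]*c['fy']+c['cy'])
```

```text
267 110 [0.532  0.1059 0.075 ]
369 110 [0.5288 0.1898 0.075 ]
371 241 [0.6413 0.2    0.075 ]
271 240 [0.6438 0.1095 0.075 ]
146 110 [0.5359 0.0064 0.075 ]
249 110 [0.5326 0.0911 0.075 ]
255 240 [0.6443 0.095  0.075 ]
160 240 [0.6476 0.0092 0.075 ]
adapter top [0.6627059  0.08797449 0.107     ] cell
399.8786049159612 169.95729514519422
```

```bash
python3 -m inch '[{"x":0,"y":20,"z":-3,"twist":0},{"x":0,"y":30,"z":0,"twist":0},{"x":0,"y":35,"z":0,"twist":0},{"x":0,"y":30,"z":0,"twist":0},{"x":0,"y":18,"z":0,"twist":0},{"x":0,"y":0,"z":0,"twist":0},{"x":0,"y":0,"z":0,"twist":0}]'
python3 st.py
```

```text
t: 3.35
tool_pos: [0.6234, 0.1528, 0.2723]
orientation: [-1.189, -1.24, 1.24]
force: [0.3, -0.3, 0.3]
opening: 0.0005
t 3.35 tip [623.4 152.8  86.3] yaw 92.38 box xy 35.6 154.1 F [ 0.3 -0.3  0.3] open 0.0005 down [-0.  0. -1.]
```

```bash
python3 -m inch '[{"x":0,"y":4,"z":0,"twist":0},{"x":0,"y":4,"z":0,"twist":0},{"x":0,"y":2,"z":0,"twist":0},{"x":0,"y":0,"z":0,"twist":0}]'
python3 st.py;python3 -m inch '[{"x":0,"y":1,"z":0,"twist":0},{"x":0,"y":1,"z":0,"twist":0},{"x":0,"y":0,"z":0,"twist":0}]'
python3 st.py
```

```text
t: 3.75
tool_pos: [0.6238, 0.1518, 0.2617]
orientation: [-1.19, -1.239, 1.239]
force: [0.1, 0.2, -0.2]
opening: 0.0008
t 3.75 tip [623.8 151.8  75.7] yaw 92.3 box xy 36.0 153.1 F [ 0.1  0.2 -0.2] open 0.0008 down [-0.  0. -1.]
t: 4.05
tool_pos: [0.624, 0.1518, 0.2609]
orientation: [-1.19, -1.239, 1.238]
force: [-4.4, -0.6, 6.6]
opening: 0.0003
t 4.05 tip [624.2 151.8  74.9] yaw 92.3 box xy 36.3 153.1 F [-4.4 -0.6  6.6] open 0.0003 down [ 0.001  0.    -1.   ]
```

```bash
python3 -m inch '[{"x":0,"y":1,"z":0,"twist":0},{"x":0,"y":0,"z":0,"twist":0}]'
python3 st.py;python3 -m inch '[{"x":0,"y":1,"z":0,"twist":0},{"x":0,"y":0,"z":0,"twist":0}]'
python3 st.py
```

```text
t: 4.25
tool_pos: [0.6241, 0.1518, 0.2606]
orientation: [-1.191, -1.239, 1.238]
force: [-5.6, -1.4, 10.4]
opening: 0.0006
t 4.25 tip [624.3 151.8  74.6] yaw 92.3 box xy 36.5 153.1 F [-5.6 -1.4 10.4] open 0.0006 down [ 0.001  0.    -1.   ]
t: 4.45
tool_pos: [0.6242, 0.1518, 0.2603]
orientation: [-1.191, -1.24, 1.238]
force: [-7.2, -1.4, 15.6]
opening: 0.0003
t 4.45 tip [624.4 151.8  74.3] yaw 92.3 box xy 36.6 153.1 F [-7.2 -1.4 15.6] open 0.0003 down [ 0.001  0.    -1.   ]
```

```bash
python3 -m inch '[{"x":0,"y":-10,"z":0,"twist":0},{"x":0,"y":-25,"z":0,"twist":0},{"x":-20,"y":0,"z":0,"twist":0},{"x":-30,"y":0,"z":0,"twist":0},{"x":-30,"y":0,"z":0,"twist":0},{"x":-22,"y":0,"z":0,"twist":0},{"x":0,"y":0,"z":0,"twist":0},{"x":0,"y":15,"z":0,"twist":0},{"x":0,"y":12,"z":0,"twist":0},{"x":0,"y":3,"z":0,"twist":0},{"x":0,"y":0,"z":0,"twist":0}]'
python3 st.py;python3 -m inch '[{"x":0,"y":2,"z":0,"twist":0},{"x":0,"y":1,"z":0,"twist":0},{"x":0,"y":0,"z":0,"twist":0}]'
python3 st.py
```

```text
t: 5.55
tool_pos: [0.6274, 0.0508, 0.2612]
orientation: [-1.187, -1.238, 1.241]
force: [-0.6, -0.9, -0.1]
opening: 0.0001
t 5.55 tip [626.9  50.8  75.2] yaw 92.37 box xy 35.0 52.1 F [-0.6 -0.9 -0.1] open 0.0001 down [-0.002  0.    -1.   ]
t: 5.85
tool_pos: [0.628, 0.0501, 0.2599]
orientation: [-1.19, -1.239, 1.239]
force: [-0.4, -0.7, 0.6]
opening: 0.0
t 5.85 tip [628.1  50.1  73.9] yaw 92.32 box xy 36.1 51.3 F [-0.4 -0.7  0.6] open 0.0 down [ 0.  0. -1.]
```

```bash
python3 -m inch '[{"x":0,"y":1,"z":0,"twist":0},{"x":0,"y":0,"z":0,"twist":0}]'
python3 st.py;python3 -m inch '[{"x":0,"y":1,"z":0,"twist":0},{"x":0,"y":0,"z":0,"twist":0}]'
python3 st.py
```

```text
t: 6.05
tool_pos: [0.6281, 0.05, 0.2591]
orientation: [-1.19, -1.239, 1.238]
force: [-0.1, 1.1, 2.0]
opening: 0.0008
t 6.05 tip [628.2  50.   73.1] yaw 92.3 box xy 36.3 51.2 F [-0.1  1.1  2. ] open 0.0008 down [ 0.001  0.    -1.   ]
t: 6.25
tool_pos: [0.6282, 0.0499, 0.258]
orientation: [-1.19, -1.239, 1.238]
force: [1.1, 1.8, 3.3]
opening: 0.0001
t 6.25 tip [628.3  50.   72. ] yaw 92.3 box xy 36.4 51.2 F [1.1 1.8 3.3] open 0.0001 down [ 0.001  0.    -1.   ]
```

```bash
python3 -m inch '[{"x":0,"y":2,"z":0,"twist":0},{"x":0,"y":2,"z":0,"twist":0},{"x":0,"y":2,"z":0,"twist":0},{"x":0,"y":2,"z":0,"twist":0},{"x":0,"y":0,"z":0,"twist":0}]'
python3 st.py;python3 -m inch '[{"x":0,"y":2,"z":0,"twist":0},{"x":0,"y":2,"z":0,"twist":0},{"x":0,"y":2,"z":0,"twist":0},{"x":0,"y":2,"z":0,"twist":0},{"x":0,"y":0,"z":0,"twist":0}]'
python3 st.py;  python3 -c "
from h import *
snap('side','sd2');snap('scene','s2')"
```

```text
t: 6.75
tool_pos: [0.6277, 0.0497, 0.249]
orientation: [-1.19, -1.238, 1.239]
force: [1.3, 1.5, 1.6]
opening: 0.0
t 6.75 tip [627.6  49.6  63. ] yaw 92.3 box xy 35.6 50.9 F [1.3 1.5 1.6] open 0.0 down [-0.001 -0.    -1.   ]
t: 7.25
tool_pos: [0.6278, 0.0498, 0.2411]
orientation: [-1.189, -1.238, 1.239]
force: [0.3, -0.8, 1.2]
opening: 0.0004
t 7.25 tip [627.6  49.8  55.1] yaw 92.3 box xy 35.7 51.0 F [ 0.3 -0.8  1.2] open 0.0004 down [-0.001 -0.    -1.   ]
```

View pics/s2.png

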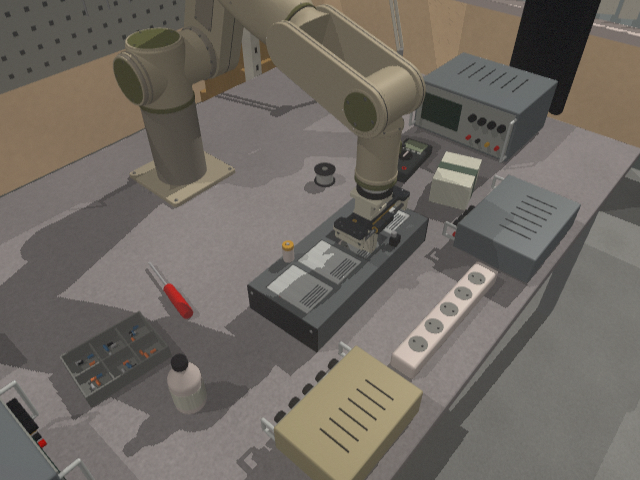

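View pics/sd2.png

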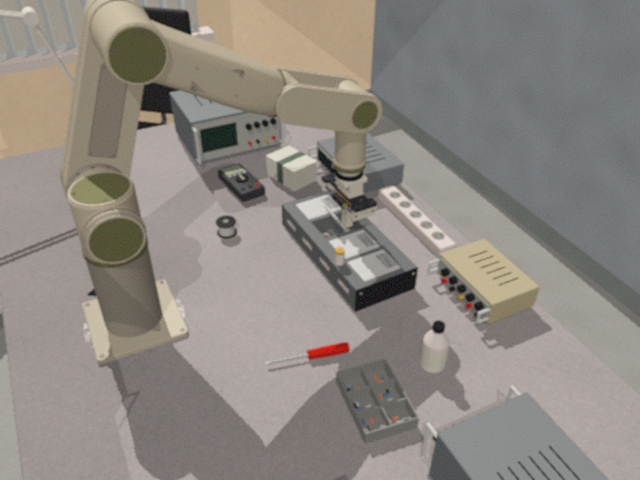

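```bash
python3 -m inch '[{"x":0,"y":2,"z":0,"twist":0},{"x":0,"y":2,"z":0,"twist":0},{"x":0,"y":0,"z":0,"twist":0}]'
python3 st.py;python3 -m inch '[{"x":0,"y":-5,"z":0,"twist":0},{"x":0,"y":-25,"z":0,"twist":0},{"x":0,"y":-35,"z":0,"twist":0},{"x":0,"y":-35,"z":0,"twist":0},{"x":0,"y":-5,"z":0,"twist":0},{"x":0,"y":0,"z":30,"twist":0},{"x":0,"y":0,"z":40,"twist":0},{"x":0,"y":0,"z":30,"twist":0},{"x":0,"y":0,"z":5,"twist":0},{"x":0,"y":0,"z":0,"twist":0}]'
python3 st.py;  python3 -c "
from h import *
snap('wrist','w3');snap('side','sd3');snap('scene','s3')"
```

```text
t: 7.65
tool_pos: [0.6278, 0.0499, 0.2374]
orientation: [-1.19, -1.238, 1.239]
force: [0.3, 0.9, 0.7]
opening: 0.0004
t 7.65 tip [627.8  49.9  51.4] yaw 92.3 box xy 35.8 51.1 F [0.3 0.9 0.7] open 0.0004 down [-0.  0. -1.]
t: 8.65
tool_pos: [0.5225, 0.0457, 0.3428]
orientation: [-1.19, -1.239, 1.239]
force: [-0.3, -0.5, 0.9]
opening: 0.0006
t 8.65 tip [522.6  45.7 156.8] yaw 92.31 box xy -69.4 51.1 F [-0.3 -0.5  0.9] open 0.0006 down [ 0. -0. -1.]
```

View pics/s3.png

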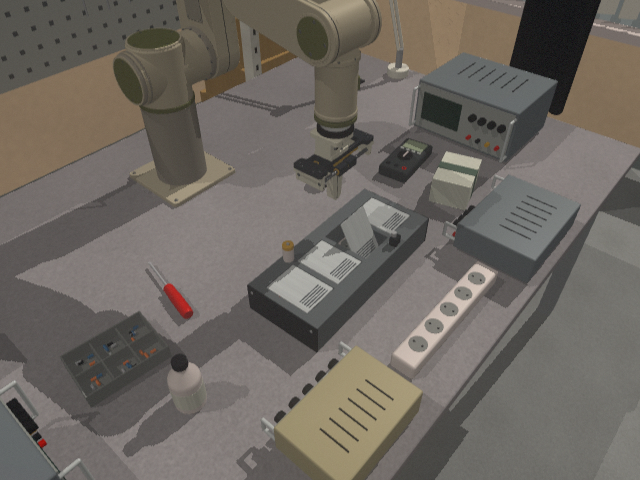

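View pics/sd3.png

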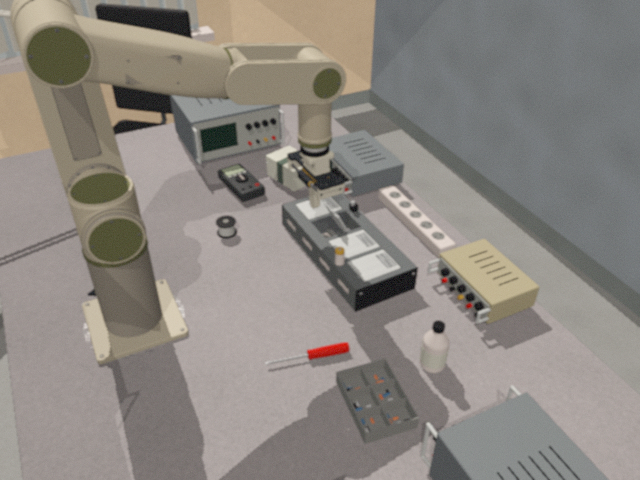

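View pics/w3.png

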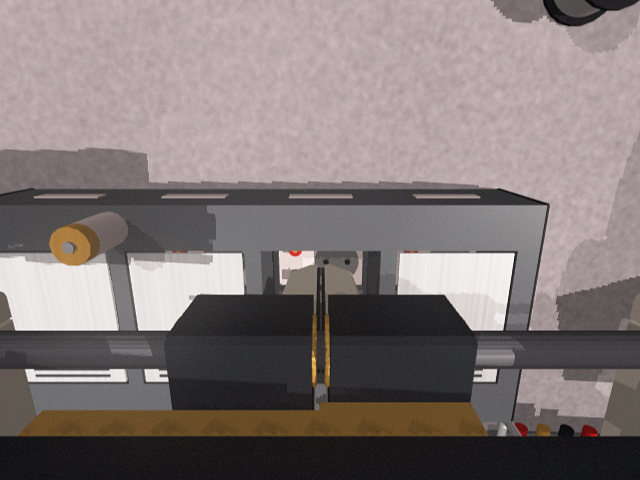

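```bash
cat > ang.py <<'E'
from h import *
import sys
c=np.load('pics/%s.npy'%sys.argv[1],allow_pickle=True).item()
P=cloud(c)*1000;P=P[c['depth']>0]
a=np.radians(2.3);d=P[:,:2]-[592,-2.7]
bx=d[:,0]*np.cos(a)+d[:,1]*np.sin(a)-2;by=-d[:,0]*np.sin(a)+d[:,1]*np.cos(a)
m=(abs(by-50)<38)&(bx>-60)&(bx<60)&(P[:,2]>82)&(P[:,2]<160)
x,z=bx[m],P[m,2];print(m.sum(),'x',np.percentile(x,[1,99]).round(1),'z',np.percentile(z,[1,99]).round(1))
if m.sum()>10:
    Q=np.stack([x,z],1);v=np.linalg.svd(Q-Q.mean(0),full_matrices=False)[2][0];v*=np.sign(v[1])
    print('theta',np.arctan2(v[1],-v[0]))
E
python3 ang.py s3
```

```text
607 x [-18.8  10.3] z [ 82.4 133.3]
theta 1.0820660109643194
```

```bash
python3 -m inch '[{"x":0,"y":25,"z":0,"twist":0},{"x":0,"y":25,"z":0,"twist":0},{"x":0,"y":2,"z":-10,"twist":0},{"x":0,"y":0,"z":-12,"twist":0},{"x":0,"y":0,"z":-8,"twist":0},{"x":0,"y":0,"z":-5,"twist":0},{"x":0,"y":0,"z":-5,"twist":0},{"x":0,"y":0,"z":-5,"twist":0},{"x":0,"y":0,"z":-5,"twist":0},{"x":0,"y":0,"z":0,"twist":0}]'
python3 st.py
python3 -m inch '[{"x":0,"y":0,"z":-5,"twist":0},{"x":0,"y":0,"z":-5,"twist":0},{"x":0,"y":0,"z":-5,"twist":0},{"x":0,"y":0,"z":-3,"twist":0},{"x":0,"y":0,"z":0,"twist":0}]'
python3 st.py
```

```text
t: 9.8
tool_pos: [0.5735, 0.0477, 0.2909]
orientation: [-1.19, -1.239, 1.238]
force: [0.7, -0.5, 0.2]
opening: 0.0002
t 9.8 tip [573.6  47.7 104.9] yaw 92.3 box xy -18.4 51.1 F [ 0.7 -0.5  0.2] open 0.0002 down [ 0.001  0.    -1.   ]
t: 10.3
tool_pos: [0.5914, 0.0484, 0.2907]
orientation: [-1.19, -1.239, 1.239]
force: [-0.3, -0.1, -0.9]
opening: 0.0004
t 10.3 tip [591.4  48.4 104.7] yaw 92.3 box xy -0.5 51.0 F [-0.3 -0.1 -0.9] open 0.0004 down [ 0. -0. -1.]
```

```bash
python3 -m inch '[{"x":0,"y":0,"z":-3,"twist":0},{"x":0,"y":0,"z":-3,"twist":0},{"x":0,"y":0,"z":-2,"twist":0},{"x":0,"y":0,"z":0,"twist":0}]'
python3 st.py
python3 -m inch '[{"x":0,"y":0,"z":-1,"twist":0},{"x":0,"y":0,"z":-1,"twist":0},{"x":0,"y":0,"z":0,"twist":0}]'
python3 st.py
python3 -c "
from h import *
snap('scene','s4')"; python3 ang.py s4
```

```text
t: 10.7
tool_pos: [0.5991, 0.0487, 0.2906]
orientation: [-1.19, -1.239, 1.239]
force: [-0.1, 0.7, -0.2]
opening: 0.0004
t 10.7 tip [599.1  48.7 104.6] yaw 92.3 box xy 7.2 51.1 F [-0.1  0.7 -0.2] open 0.0004 down [-0.  0. -1.]
t: 11.0
tool_pos: [0.6008, 0.0488, 0.2906]
orientation: [-1.189, -1.238, 1.239]
force: [-1.9, -0.5, -0.5]
opening: 0.0006
t 11.0 tip [600.6  48.8 104.6] yaw 92.3 box xy 8.7 51.1 F [-1.9 -0.5 -0.5] open 0.0006 down [-0.001 -0.    -1.   ]
446 x [ 0.8 27.1] z [ 83.  156.9]
theta 1.5234714333716883
```

View pics/s4.png

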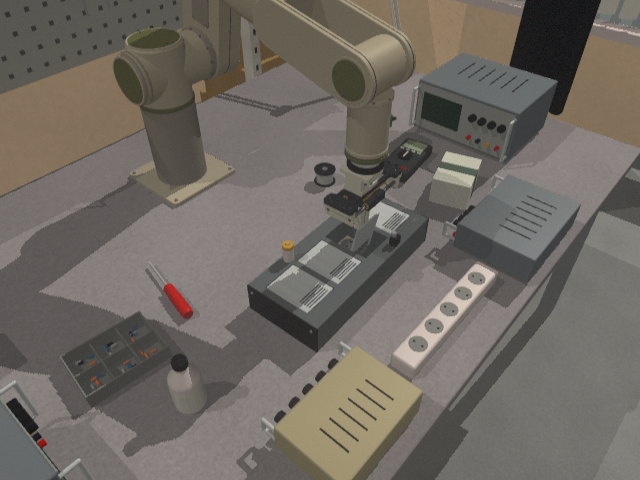

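```bash
python3 -m inch '[{"x":0,"y":0,"z":-1,"twist":0},{"x":0,"y":0,"z":-1,"twist":0},{"x":0,"y":0,"z":0,"twist":0}]'
python3 st.py
python3 -m inch '[{"x":0,"y":0,"z":-1,"twist":0},{"x":0,"y":0,"z":-1,"twist":0},{"x":0,"y":0,"z":0,"twist":0}]'
python3 st.py
```

```text
t: 11.35
tool_pos: [0.6018, 0.0488, 0.2904]
orientation: [-1.187, -1.235, 1.241]
force: [-12.3, -0.8, 5.7]
opening: 0.0004
t 11.35 tip [601.   48.8 104.4] yaw 92.31 box xy 9.1 51.1 F [-12.3  -0.8   5.7] open 0.0004 down [-0.005 -0.    -1.   ]
t: 11.65
tool_pos: [0.6028, 0.0489, 0.2903]
orientation: [-1.184, -1.233, 1.243]
force: [-20.6, -1.3, 12.6]
opening: 0.0008
t 11.65 tip [601.3  48.8 104.3] yaw 92.31 box xy 9.3 51.1 F [-20.6  -1.3  12.6] open 0.0008 down [-0.008 -0.    -1.   ]
```

At the stop (force climbs, finger no longer advances). Retreat slowly, then up and away.

```bash
python3 -m inch '[{"x":0,"y":0,"z":2,"twist":0},{"x":0,"y":0,"z":2,"twist":0},{"x":0,"y":0,"z":4,"twist":0},{"x":0,"y":0,"z":12,"twist":0},{"x":0,"y":0,"z":25,"twist":0},{"x":0,"y":0,"z":30,"twist":0},{"x":0,"y":-20,"z":0,"twist":0},{"x":0,"y":-40,"z":0,"twist":0},{"x":0,"y":-40,"z":20,"twist":0},{"x":0,"y":-20,"z":30,"twist":0},{"x":0,"y":0,"z":30,"twist":0},{"x":0,"y":0,"z":0,"twist":0}]'
python3 st.py
python3 -c "
from h import *
snap('scene','s5');snap('side','sd5')"; python3 ang.py s5;python3 ang.py sd5
```

```text
t: 12.85
tool_pos: [0.4483, 0.0428, 0.4121]
orientation: [-1.192, -1.241, 1.238]
force: [-1.1, 0.4, -0.3]
opening: 0.0002
t 12.85 tip [448.8  42.8 226.1] yaw 92.31 box xy -143.2 51.2 F [-1.1  0.4 -0.3] open 0.0002 down [ 0.003 -0.    -1.   ]
286 x [16.6 27.5] z [ 83.4 138.2]
theta 1.7219263991056972
316 x [12.1 29.4] z [ 83.1 139.1]
theta 1.7596814577107416
```

View pics/s5.png

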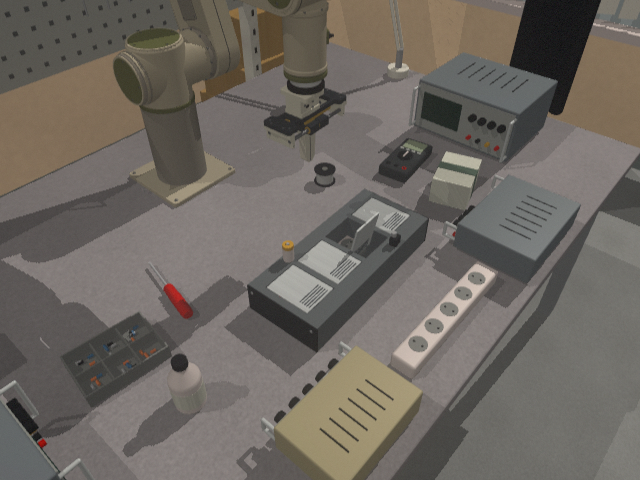

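View pics/sd5.png

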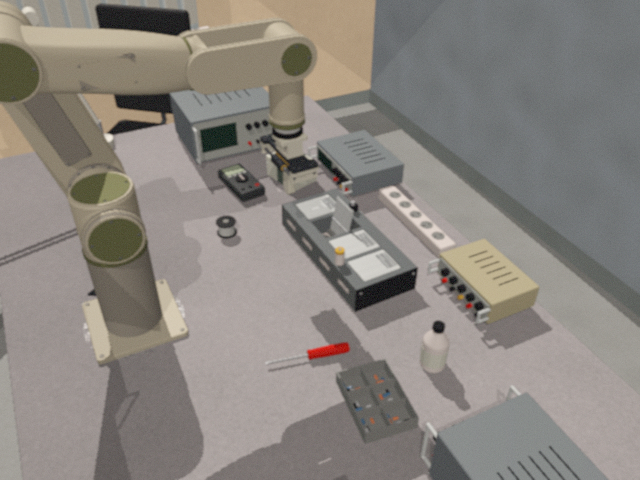

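Lid b stands at about (363,230) in the scene view and (345,215) in the side view, tilted about 1.72–1.76 rad. The other lids are shut, and the cell (288,250), the adapter (394,238) and the rest are in place. The hand is clear.

```bash
python3 -c "
from plant import robot
print(robot.close_job())"
```

```text
the job is handed in; nothing more can be done
None
```

Lid_b, second from the left, was the unlocked one. It now stands fully open against its stop, and the job is handed in at about 13 s of the 48 s allowed.

- **Finding it:** I pressed lid_a first with shut fingertips. It gave under 1 mm at about 16 N, so I took it as locked. Lid_b rocked under about 3 N. I did not press lid_c or lid_d.
- **Opening it:** I pressed lid_b's strip down until the lid stood at about 1.08 rad. I then pushed its raised front backward with the shut fingers until it reached the stop, where the force rose to about 24 N and the finger stopped advancing. The hand then backed off and up.
- **Last checks:** With the hand clear, depth from the two fixed cameras gave lid_b at 1.72 and 1.76 rad, against the stop at 1.75. By eye in both views, the other three lids are shut and the cell, adapter and everything else are where they stood. I did not measure those positions again. The wrist force read about 1 N, which is noise. No check failed.
- **A reading to disregard:** One depth reading of 1.52 rad during the push had the finger mixed into it.
- **A small disagreement:** The wrist and scene cameras differed by about 4 mm sideways on lid_a's position, which did not affect the presses.

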